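# Open the latched drain valve of the bench pressure vessel

### The job

Open the drain valve under the stainless vessel: squeeze the red latch trigger against the blue handle to free it, swing the handle a quarter turn until it lies along the pipe towards the spout, fully home against its stop, and let go so that the latch springs back and locks it open. Never force the handle past its latch, and leave the beaker under the spout and the amber bottle, teal tube, pen and notebook beside it as they stand.

Things in the scene. Friction and masses are not known exactly. Their poses are not given: they have to be found in the camera images.
- skid: fixed grey base plate, 180 x 285 mm, that carries a stainless vessel on three legs, its drain pipe and the valve; it does not move. Origin on the counter straight below the valve stem; x points away from the operator, y to the operator's left along the pipe, z up (its yaw varies)
- vessel_bottom (a point): lowest point of the vessel, on its axis, 252 mm above the counter, at the skid's x = 0, y = +75 mm. The vessel is 200 mm across from 308 mm height up (lid flange 217), domed below that, gauge on top up to 545 mm. It overhangs the valve: a hand pointing straight down cannot get onto the shut handle; lean it about 35 degrees outward, away from the stem along the handle
- front_leg (a point): foot of the vessel's front leg, a 14 mm upright rod, at the skid's x = -85, y = +90 mm; the two other legs stand behind the pipe
- spout_mouth (a point): end of the down-turned spout over the beaker, at the skid's x = 0, y = -170 mm, 74 mm above the counter. The pipe (25 mm) runs level along the skid's y from the valve to the spout, axis 115 mm above the counter; its clamps are 51 mm across
- valve_stem (a point): point on the vertical valve stem about which the handle swings, at the handle's mid-height, 180 mm above the skid's underside, at the skid's x = 0, y = 0; its axes are the skid's
- valve_handle (a joint): handle angle, rad: 0 = shut (square to the pipe, along the skid's -x), 1.571 = open at the end stop (along the pipe, the skid's -y, to the spout). Opens anticlockwise from above. Stiff: 0.9 N m of friction (8 N at the grip); stays where left. Latched at both ends with 0.04 rad of play (forced, it gives a few degrees, then holds); in between the bolt rides on a rim
- handle_grip (a point): middle of the grip, on the level handle's centre line, 115 mm from the stem. The blue sleeve runs from 62 to 150 mm from the stem, 16 mm wide and 16 mm thick. Axes: x outward along the handle, y in the opening direction (the trigger's side), z up
- latch_trigger (a joint): angle of the red trigger bar, rad: 0 = released, bolt home in a notch; 0.16 = squeezed fully towards the handle, handle free (from about 0.12). A spring pushes it out with 5 N at the grip at first, 13 N when squeezed. It reads about 0.11 while the bolt rides on the rim between the notches
- trigger_pad (a point): outer face of the red trigger bar (98 x 8 x 12 mm), 115 mm from the stem, level with the handle, on the side that leads when opening; its pivot is 45 mm from the stem. Handle and trigger together measure 41 mm across here released, 30 mm squeezed; the squeezed pair's middle lies 7 mm from the handle's centre line towards the trigger
- beaker_pp: clear plastic beaker, 79 x 73 x 70 mm, standing under the spout; origin at the centre of its underside
- notebook: dark green notebook, 212 x 150 x 18 mm, bystander; origin at the centre of its underside
- amber_bottle_30: small amber bottle with black cap, 33 mm wide, 86 mm high, bystander; origin at the centre of its underside
- teal_tube: teal sample tube standing upright, 32 mm wide, 110 mm high, bystander; origin at the centre of its underside
- marker_1: black marker pen lying, 17 x 132 x 15 mm, bystander; origin under its middle

How it is judged:
By the outcome, as a careful person would: the job done as asked, in the order asked, and still so for the second after the job is handed in, with the robot touching nothing.
It also fails if it takes over 58 s, if anything falls off the work surface, if the arm or the gripper's body presses on something with over 40 N, if the wrist force passes 120 N, or if a joint passes its speed limit or range.

### The arm

A 6-joint arm with a two-finger parallel gripper is mounted at the origin on a cart in front of the work surface, level with it; the furniture and walls round the work are solid. World frame = base frame: x ahead of the robot, y to its left, z up, the work surface at z = 0. Lengths are in m, angles in degrees, forces in N, time in s.
With the tool pointing down it reaches from about 0.3 to 0.75 m from the base axis. Payload 8.5 kg.
Tool frame: the origin (TCP) lies at the very end of the fingers, on their centre line; the grasp point (between the pads) lies 19 mm behind it; z points along the fingers, y is the line along which they close (so a half turn about z gives the same grasp; the last joint's range is limited). The gripper opens to 85 mm and grips with 20 to 120 N. Pads are 22 mm wide; open, the fingers measure 114 mm over their backs; the gripper's body (76 mm by 85 mm) begins 54 mm behind the grasp point. The pads swing forward as they close: fully open they stand 13 mm farther back than shut.
Start: joints at [-86.362, 21.807, 74.336, -0, 83.858, -12.336], TCP at [0.151, -0.529, 0.231] pointing down, gripper open.
Joint ranges: [-178.18, 178.18], [-50.72, 133.34], [12.68, 142.11], [-81.47, 261.47], [9.98, 163.14], [-165.26, 165.26]. Speed limits (degrees/s): [136.94, 136.94, 180, 180, 180, 180].

### API

Orientations are given as a 3x3 rotation matrix whose columns are the frame's x, y, z axes.
In Python, from rig import observe, cams, ticket gives the robot as it stands.
- The arm moves only by the tool move_arm, never from a script. Its arguments are lists of equal length, an entry for each row: "jaw": the finger opening in cm, from 0 to 8.54; "dp": the shift along the tool's x, y, z in cm, a list of three; "turn": the turn, a rotation vector about the tool's x, y, z in rad, a list of three. In form: {"jaw": [jaw, ...], "dp": [[tx, ty, tz], ...], "turn": [[wx, wy, wz], ...]}. A call has 1 to 12 rows; each row shifts and turns the commanded pose from where the row before left it, along the tool's axes as they then stand; what a row does not reach is not made up. A row lasts 1/12 s, in which the tool goes at most 41.7 mm and 7.16 degrees, less where a joint would pass 70% of its speed; a pose out of reach is approached as far as the arm can. A call is refused whole if a number of a shift passes 4.17 or a number of a turn 0.125, either way. A call with a gripper value outside its range is refused whole. The fingers move at their own pace and stop on an object; "force" is the grip in N (left out, the last holds). Time passes only in rows, so rows that do not move let the fingers close. It gives the time, the measured TCP pose, the force, the opening and the grip force at its end, in the units of the state.
- observe(): the state, without advancing time (a new reading comes with each control period).
- cams.get_image(name): name is "scene" or "side" or "wrist"; returns (picture, depth): 480x640x3 uint8, red, green, blue; 480x640 float32, m along the optical axis (not along the pixel's ray), 0 where there is no reading.
- cams.calibration(name): a dict with "vertical_fov" (degrees; the focal length in pixels is half the picture's height over the tangent of half this angle, whatever the lens; pixels are square), "cx", "cy" (the principal point, pixels), "view" (4x4, takes a point from world to camera coordinates); the wrist camera has in their place "tool_from_camera" (4x4, takes a point from camera to tool coordinates, whose origin is the TCP and whose axes are the flange's). Camera axes: x right, y up, looking along -z (the intrinsics and any distortion apply to the point x, -y, -z); pixel columns grow to the right and rows downward; lengths in m; the calibration is good to about 2 mm. A picture is of the moment at which its call begins: read the wrist's pose just before it. calibration takes no time and is no camera call.
- ticket.close_job(): hands the job in; it is judged then, once.
Trained networks look in the newest picture that a camera, given by its name, has taken for a name from the list of things; names that differ only in an ending like _2 or _b are one class to them, and where a whole thing is asked for, a point or a joint stands for the part that bears it (a point fixed in the world has none). Each returns a list of dicts, best first, with "p" (0 to 1); they miss things now and then, are a little off and sometimes report something else, mostly with a low value. They report only what shows in the picture. A call takes as long as a camera call.
- cams.spot_in(camera, query): "box" ([centre column, centre row, width, height] as shares, 0 to 1, of the picture: columns of its width, rows of its height, round what is visible of it).
- cams.outline_of(camera, query): "mask" (480x640 bool, what is visible of it) and "box" ([centre column, centre row, width, height] as shares, 0 to 1, of the picture: columns of its width, rows of its height, round what is visible of it).
- cams.mark_of(camera, query): "location" ([column, row] as shares, 0 to 1, of the picture: columns of its width, rows of its height: a listed point, or the origin of a listed thing).
The state is a dict: "time_s": time; "q": joint angles; "qvel": joint speeds; "joint_efforts": joint torques, N m; "position": TCP position; "tool_rot": TCP orientation; "ft_force": force on the tool from outside, world axes, zero at the start; "wrist_torque": the same for the moment, N m; "grip_width": finger opening in m; "gripper_force": force on a finger pad.
Only numpy, scipy, OpenCV 4.12 (cv2) and the standard library are available. Lean on these libraries where they do the work, as an engineer would, in place of code of your own. Each camera call takes 0.05 s, during which the arm holds its last target. There are 200 camera calls.

## Working session

There is one attempt and no reset: what is moved stays moved. The work goes in short steps, Python scripts to look and compute and a tool call to move; the robot and the scene stay as the last step left them, time stands still between calls to the robot, and variables do not carry over. Pictures are saved under pics/ and viewed, at most 10 in all, crops included, and the job is handed in when it is done.

Besides the shell and the picture viewer there is one more tool, called after "Request:" as a command line: name --argument value ..., lists and objects as JSON in quotes. move_arm: Moves the arm, as the interface text tells. Its arguments: {"type":"object","properties":{"jaw":{"type":"array","items":{"type":"number"}},"dp":{"type":"array","items":{"type":"array","items":{"type":"number"}}},"turn":{"type":"array","items":{"type":"array","items":{"type":"number"}}},"force":{"type":"number"}},"required":["jaw","dp","turn"]}

```bash
ls; mkdir -p pics; cat > h.py <<'E'
import numpy as np, cv2
from rig import observe, cams, ticket
def T(name,st=None):
    c=cams.calibration(name)
    if name=='wrist':
        st=st or observe(); M=np.eye(4); M[:3,:3]=st['tool_rot']; M[:3,3]=st['position']
        return M@np.array(c['tool_from_camera']),c
    return np.linalg.inv(np.array(c['view'])),c
def ray(name,u,v,st=None):
    M,c=T(name,st); f=240/np.tan(np.radians(c['vertical_fov'])/2)
    d=np.array([(u-c['cx'])/f,-(v-c['cy'])/f,-1.])
    return M[:3,3],M[:3,:3]@d   # point = o + depth*d
def atz(name,u,v,z,st=None):
    o,d=ray(name,u,v,st); return o+d*(z-o[2])/d[2]
def loc(name,q,z=None):
    r=cams.mark_of(name,q)
    if not r: return None
    u,v=r[0]['location'][0]*640,r[0]['location'][1]*480
    return r[0]['p'],u,v
E
python3 - <<'E'
from h import *
for n in('scene','side'):
    im,d=cams.get_image(n); cv2.imwrite(f'pics/{n}0.png',im[...,::-1])
    c=cams.calibration(n); print(n,{k:v for k,v in c.items() if k!='view'},np.round(T(n)[0],3).tolist())
    for q,z in(('valve_stem',.18),('handle_grip',.18),('trigger_pad',.18),('vessel_bottom',.252),('front_leg',.0),('spout_mouth',.074),('beaker_pp',0),('amber_bottle_30',0),('teal_tube',0),('marker_1',0),('notebook',0)):
        r=loc(n,q)
        if r: print(q,np.round(r,2),np.round(atz(n,r[1],r[2],z),4), 'depth pt',np.round((lambda o:o[0]+o[1]*d[min(479,int(r[2])),min(639,int(r[1]))])(ray(n,r[1],r[2])),3))
print(observe())
E
```

```text
pics
scene {'vertical_fov': 53.65580644980778, 'cx': 324.17749190638193, 'cy': 232.71386659004418} [[0.988, 0.048, -0.148, 0.318], [-0.154, 0.428, -0.89, -1.124], [0.02, 0.902, 0.431, 0.693], [0.0, 0.0, 0.0, 1.0]]
valve_stem [  0.6  333.7  193.68] [0.5654 0.206  0.18  ] depth pt [0.562 0.186 0.188]
handle_grip [  0.71 296.13 191.52] [0.4539 0.236  0.18  ] depth pt [0.453 0.231 0.182]
trigger_pad [  0.51 295.87 196.08] [0.4492 0.1977 0.18  ] depth pt [0.493 0.634 0.011]
vessel_bottom [  0.68 341.12 164.88] [0.5966 0.2633 0.252 ] depth pt [0.581 0.185 0.277]
front_leg [  0.56 313.73 232.18] [0.5213 0.3175 0.    ] depth pt [0.518 0.293 0.012]
beaker_pp [  0.55 320.77 273.7 ] [0.5041 0.0405 0.    ] depth pt [0.5   0.013 0.017]
amber_bottle_30 [  0.84 318.08 341.81] [ 0.4527 -0.2618  0.    ] depth pt [ 0.452 -0.264  0.002]
teal_tube [  0.8  312.19 324.48] [ 0.4479 -0.1951  0.    ] depth pt [ 0.439 -0.258  0.047]
marker_1 [  0.61 276.8  298.99] [ 0.3706 -0.0743  0.    ] depth pt [ 0.371 -0.069 -0.003]
notebook [  0.66 318.08 395.9 ] [ 0.4288 -0.4271  0.    ] depth pt [ 0.426 -0.444  0.017]
[... 1208 characters left out ...]
6864e+01, -1.23360702e+01]), 'qvel': array([-0.0194982 ,  0.01617441,  0.02394436,  0.07044243, -0.03494078,
       -0.05260211]), 'joint_efforts': array([ 1.86457100e-04, -4.48343503e+01, -2.31454325e+01, -1.56752435e-04,
        6.62496186e-04,  1.42647775e-05]), 'position': array([ 0.15137866, -0.52874342,  0.23135166]), 'tool_rot': array([[ 9.61375238e-01,  2.75241078e-01,  8.94654640e-06],
       [ 2.75241078e-01, -9.61375237e-01, -4.62893094e-05],
       [-4.13973124e-06,  4.69638529e-05, -9.99999999e-01]]), 'ft_force': array([ 0.03914227, -0.30456079,  0.53841293]), 'wrist_torque': array([-0.01907397,  0.03862838, -0.01959156]), 'gripper_force': 0.0, 'grip_width': 0.08536044286733785}
```

View pics/scene0.png

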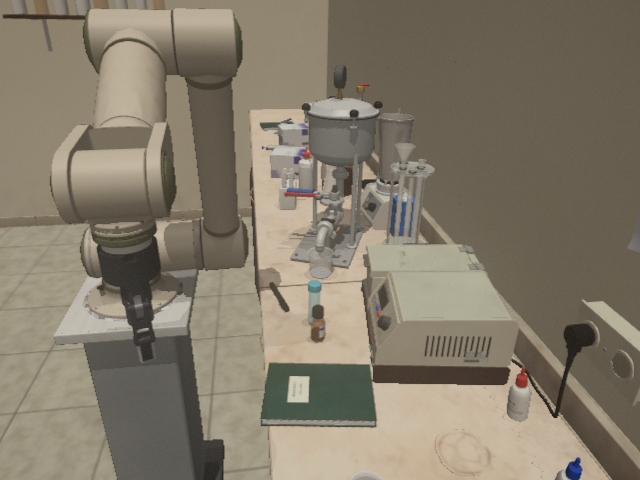

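View pics/side0.png

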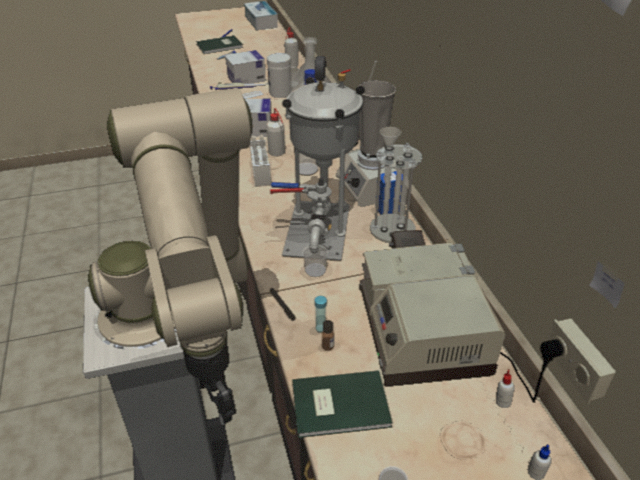

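The scene shows the vessel at about (345,130), the blue/red handle pointing towards the robot at about (297,192), and the spout and beaker at (320,265). Both cameras agree. Next I fit the skid pose and check wrist feasibility.

```bash
cat > k.py <<'E'
import numpy as np
from scipy.optimize import least_squares
from scipy.spatial.transform import Rotation as Ro
pts=[((0,0),(.567,.199)),((-.115,0),(.4539,.236)),((0,.075),(.594,.257)),((-.085,.09),(.524,.319)),((0,-.17),(.4967,.0417))]
def fun(p):
    c,s=np.cos(p[2]),np.sin(p[2])
    return np.array([(p[0]+c*a-s*b-x,p[1]+s*a+c*b-y) for (a,b),(x,y) in pts]).ravel()
def pose(th,S,yaw,lean,back,off,flip):
    # returns TCP pos, R ; handle at th, grasp point back m behind grip centre, off toward trigger
    a=yaw+np.pi+th; o=np.array([np.cos(a),np.sin(a),0]); t=np.array([-np.sin(a),np.cos(a),0])
    z=-np.cos(lean)*np.array([0,0,1])-np.sin(lean)*o
    y=t*flip; R=np.c_[np.cross(y,z),y,z]
    return np.array([S[0],S[1],.18])+.115*o+off*t+(.019-back)*z,R
def wrist(R,j1,p,s4):
    M=Ro.from_euler('ZY',[j1,p],degrees=True).as_matrix().T@R@Ro.from_euler('Z',-90,degrees=True).as_matrix()
    e=Ro.from_matrix(M).as_euler('ZYZ',degrees=True); return np.array([s4*e[0],e[1],e[2]])
E
python3 - <<'E'
from k import *
r=least_squares(fun,[.567,.199,-.4],loss='soft_l1',f_scale=.005)
print(r.x,np.degrees(r.x[2]),np.round(fun(r.x)*1000).reshape(-1,2).tolist())
S,yaw=r.x[:2],r.x[2]
for f in(1,-1):
  for th in(0,.8,1.57):
    for lean in(.61,):
      P,R=pose(th,S,yaw,lean,0,.007,f); w=P-.2*R[:,2]
      j1=np.degrees(np.arctan2(w[1],w[0]))
      for p in(90,110): print(f,th,P.round(3),'j1~%.0f'%j1,p,wrist(R,j1,p,1).round(0))
E
```

```text
[ 0.56443359  0.19605202 -0.4096625 ] -23.471932443250505 [[-3.0, -3.0], [5.0, 6.0], [0.0, 8.0], [-2.0, -7.0], [0.0, -2.0]]
1 0 [0.466 0.231 0.164] j1~37 90 [-31.  74. 156.]
1 0 [0.466 0.231 0.164] j1~37 110 [-37.  57. 168.]
1 0.8 [0.471 0.15  0.164] j1~16 90 [ 4. 55. 83.]
1 0.8 [0.471 0.15  0.164] j1~16 110 [ 6. 35. 80.]
1 1.57 [0.529 0.098 0.164] j1~-1 90 [33. 77. 19.]
1 1.57 [0.529 0.098 0.164] j1~-1 110 [37. 61.  7.]
-1 0 [0.466 0.231 0.164] j1~37 90 [-31.  74. -24.]
-1 0 [0.466 0.231 0.164] j1~37 110 [-37.  57. -12.]
-1 0.8 [0.471 0.15  0.164] j1~16 90 [  4.  55. -97.]
-1 0.8 [0.471 0.15  0.164] j1~16 110 [   6.   35. -100.]
-1 1.57 [0.529 0.098 0.164] j1~-1 90 [  33.   77. -161.]
-1 1.57 [0.529 0.098 0.164] j1~-1 110 [  37.   61. -173.]
```

Request:
move_arm --jaw '[8.5, 8.5, 8.5, 8.5, 8.5, 8.5, 8.5, 8.5, 8.5, 8.5, 8.5, 8.5]' --dp '[[4, -1, -0.7], [4, -1.2, -0.7], [4, -1.2, -0.7], [4, -1.2, -0.7], [4, -1.2, -0.7], [3.9, -1.2, -0.7], [3.8, -1.2, -0.7], [3.7, -1.2, -0.7], [3.6, -1.2, -0.7], [3.6, -1.2, -0.7], [3.5, -1.2, -0.7], [3.5, -1, -0.7]]' --turn '[[0, 0, -0.08], [0, 0, -0.08], [0, 0, -0.08], [0, 0, -0.08], [0, 0, -0.08], [0, 0, -0.08], [0, 0, -0.08], [0, 0, -0.08], [0, 0, -0.08], [0, 0, -0.08], [0, 0, -0.08], [0, 0, -0.08]]'

```text
time_s: 2.2
position: [0.3949, -0.1429, 0.3153]
tool_rot: [[0.322, 0.947, 0.0], [0.947, -0.322, -0.0], [-0.0, 0.0, -1.0]]
ft_force: [0.8, -0.5, 0.3]
grip_width: 0.0853
gripper_force: 0.0
```

Request:
move_arm --jaw '[8.5, 8.5, 8.5, 8.5, 8.5, 8.5, 8.5, 8.5]' --dp '[[3.6, -0.2, 0], [3.6, -0.2, 0], [3.6, -0.2, 0], [3.6, -0.2, 0], [3.6, -0.2, 0], [3.6, -0.2, 0], [3.6, -0.2, 0], [3.6, -0.2, 0]]' --turn '[[0, 0, -0.085], [0, 0, -0.085], [0, 0, -0.085], [0, 0, -0.085], [0, 0, -0.085], [0, 0, -0.085], [0, 0, -0.085], [0, 0, -0.085]]'

```text
time_s: 2.87
position: [0.3885, 0.1399, 0.3149]
tool_rot: [[-0.345, 0.939, 0.0], [0.939, 0.345, 0.0], [-0.0, 0.0, -1.0]]
ft_force: [1.0, -0.1, -0.2]
grip_width: 0.0853
gripper_force: 0.0
```

```bash
cat >> k.py <<'E'
def rows(P0,R0,targets):
    """targets: list of (P,R); rounded rows from P0,R0"""
    P,R=np.array(P0),Ro.from_matrix(R0); D=[];W=[]
    for Pt,Rt in targets:
        d=np.round(R.inv().apply(Pt-P)*100,2); w=np.round((R.inv()*Ro.from_matrix(Rt)).as_rotvec(),3)
        P=P+R.apply(d/100); R=R*Ro.from_rotvec(w); D.append(d.tolist()); W.append(w.tolist())
    print('dp',D); print('turn',W); return P,R.as_matrix()
def interp(P0,R0,P1,R1,n):
    w=(Ro.from_matrix(R0).inv()*Ro.from_matrix(R1)).as_rotvec()
    return [(P0+(P1-P0)*i/n,(Ro.from_matrix(R0)*Ro.from_rotvec(w*i/n)).as_matrix()) for i in range(1,n+1)]
E
python3 - <<'E'
from h import *; from k import *
st=observe(); im,d=cams.get_image('wrist'); cv2.imwrite('pics/w1.png',im[...,::-1])
for q,z in(('valve_stem',.18),('handle_grip',.18),('trigger_pad',.18),('front_leg',0),('spout_mouth',.074)):
    r=loc('wrist',q)
    if r: print(q,np.round(r,2),atz('wrist',r[1],r[2],z,st).round(4))
print('cam',T('wrist',st)[0].round(3).tolist(),np.round(cams.calibration('wrist')['tool_from_camera'],3).tolist(),st['q'].round(1))
P,R=pose(0,(.5644,.196),-.41,.61,.13,.009,-1); print(P)
rows(st['position'],st['tool_rot'],interp(st['position'],st['tool_rot'],P,R,10))
E
```

```text
valve_stem [  0.85 597.12 228.48] [0.5625 0.2014 0.18  ]
handle_grip [  0.95 481.02 115.3 ] [0.4564 0.241  0.18  ]
trigger_pad [  0.82 444.1  156.1 ] [0.445  0.2097 0.18  ]
front_leg [  0.76 510.21  69.7 ] [0.5233 0.3165 0.    ]
spout_mouth [  0.9  393.47 328.9 ] [0.4979 0.0395 0.074 ]
cam [[0.939, -0.333, -0.091, 0.366], [0.345, 0.906, 0.246, 0.202], [0.001, -0.262, 0.965, 0.458], [0.0, 0.0, 0.0, 1.0]] [[0.0, 0.965, 0.262, 0.066], [1.0, -0.0, -0.0, 0.001], [-0.0, 0.262, -0.965, -0.143], [0.0, 0.0, 0.0, 1.0]] [  3.3   4.5  83.9   0.   91.6 -16.9]
[0.39702548 0.25893287 0.27098093]
dp [[1.09, 0.49, 0.44], [1.07, 0.56, 0.39], [1.04, 0.64, 0.34], [1.01, 0.72, 0.3], [0.97, 0.78, 0.27], [0.92, 0.85, 0.22], [0.86, 0.91, 0.2], [0.8, 0.98, 0.18], [0.73, 1.03, 0.15], [0.65, 1.08, 0.14]]
turn [[-0.025, -0.058, -0.078], [-0.024, -0.057, -0.079], [-0.025, -0.058, -0.078], [-0.024, -0.057, -0.078], [-0.025, -0.058, -0.078], [-0.025, -0.058, -0.079], [-0.024, -0.057, -0.078], [-0.025, -0.058, -0.078], [-0.025, -0.057, -0.079], [-0.024, -0.058, -0.078]]
```

View pics/w1.png

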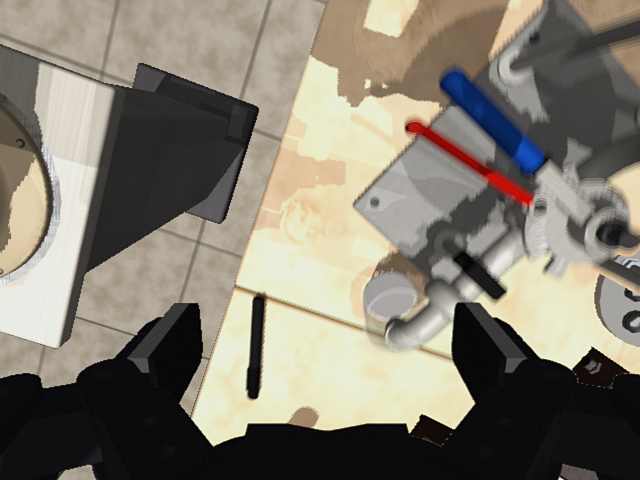

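The wrist view shows the blue handle running from (445,75) to (545,165), the red trigger on its lower-left side from (410,125) to (530,200), and the stem near (600,225). This agrees with the fit. Moving to the leaned pre-grasp.

Request:
move_arm --jaw '[8, 8, 8, 8, 8, 7, 7, 7, 7, 7, 7]' --dp '[[1.09, 0.49, 0.44], [1.07, 0.56, 0.39], [1.04, 0.64, 0.34], [1.01, 0.72, 0.3], [0.97, 0.78, 0.27], [0.92, 0.85, 0.22], [0.86, 0.91, 0.2], [0.8, 0.98, 0.18], [0.73, 1.03, 0.15], [0.65, 1.08, 0.14], [0, 0, 0]]' --turn '[[-0.025, -0.058, -0.078], [-0.024, -0.057, -0.079], [-0.025, -0.058, -0.078], [-0.024, -0.057, -0.078], [-0.025, -0.058, -0.078], [-0.025, -0.058, -0.079], [-0.024, -0.057, -0.078], [-0.025, -0.058, -0.078], [-0.025, -0.057, -0.079], [-0.024, -0.058, -0.078], [0, 0, 0]]'

```text
time_s: 4.08
position: [0.3974, 0.2573, 0.2693]
tool_rot: [[-0.752, 0.4, 0.524], [0.326, 0.917, -0.232], [-0.573, -0.004, -0.82]]
ft_force: [0.2, -0.2, -0.6]
grip_width: 0.0699
gripper_force: 0.0
```

```bash
cat > look.py <<'E'
from h import *; from k import *; import sys
st=observe(); im,d=cams.get_image('wrist'); cv2.imwrite('pics/%s.png'%sys.argv[1],im[...,::-1])
for q,z in(('valve_stem',.18),('handle_grip',.18),('trigger_pad',.18)):
    r=loc('wrist',q)
    if r: print(q,np.round(r,2),atz('wrist',r[1],r[2],z,st).round(4))
hsv=cv2.cvtColor(im,cv2.COLOR_RGB2HSV)
M,c=T('wrist',st); f=240/np.tan(np.radians(c['vertical_fov'])/2)
for nm,lo,hi in(('blue',(105,120,40),(125,255,255)),('red',(0,150,60),(6,255,255)),):
    m=cv2.inRange(hsv,lo,hi); n,l,s,_=cv2.connectedComponentsWithStats(m)
    k=1+np.argmax(s[1:,4]); v,u=np.nonzero(cv2.erode((l==k).astype(np.uint8),np.ones((3,3)))); dd=d[v,u]; ok=dd>0; u,v,dd=u[ok],v[ok],dd[ok]
    X=(M[:3,:3]@(np.c_[(u-c['cx'])/f,-(v-c['cy'])/f,-np.ones(len(u))]*dd[:,None]).T).T+M[:3,3]
    X=X[abs(X[:,2]-np.median(X[:,2]))<.02]; ztop=np.percentile(X[:,2],90); t=X[X[:,2]>ztop-.006]
    vx,vy,x0,y0=cv2.fitLine(t[:,:2].astype(np.float32),cv2.DIST_HUBER,0,.01,.01).ravel()
    if vx>0: vx,vy=-vx,-vy
    a=(t[:,:2]-[x0,y0])@[vx,vy]; b=(t[:,:2]-[x0,y0])@[-vy,vx]
    p0,p1=[np.array([x0,y0])+[vx*e,vy*e] for e in np.percentile(a,[1,99])]
    print(nm,s[k].tolist(),'ztop %.4f'%ztop,'ang %.2f'%np.degrees(np.arctan2(vy,vx)),'ends',p0.round(4),p1.round(4),'width %.4f'%np.ptp(np.percentile(b,[2,98])))
print(st['position'],st['tool_rot'].round(3).tolist(),st['q'].round(1))
E
python3 look.py w2
```

```text
valve_stem [  0.7  342.78 319.39] [0.5572 0.202  0.18  ]
handle_grip [  0.89 338.11 232.08] [0.4555 0.2398 0.18  ]
trigger_pad [  0.77 285.7  237.98] [0.4478 0.2077 0.18  ]
blue [327, 188, 28, 101, 2498] ztop 0.1883 ang 158.42 ends [0.4997 0.2241] [0.4254 0.2535] width 0.0139
red [269, 192, 52, 107, 1668] ztop 0.1863 ang 168.71 ends [0.5067 0.2028] [0.4151 0.2211] width 0.0080
[0.39744201 0.25728019 0.26926746] [[-0.752, 0.4, 0.524], [0.326, 0.917, -0.232], [-0.573, -0.004, -0.82]] [ 33.8   8.3  95.1 -33.7  60.8 -20.1]
```

View pics/w2.png

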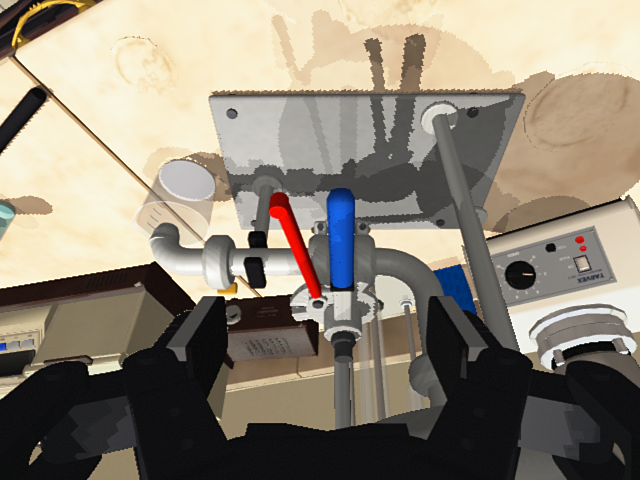

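The wrist view is lined up with the blue handle at (340,240), with the red trigger to its left at (280,205) to (318,300). The measured yaw is about -21.6° and the sleeve top is at 188 mm, as expected. Planning the approach.

```bash
python3 - <<'E'
from h import *; from k import *
st=observe(); S,yaw=(.5612,.1998),-.377
P,R=pose(0,S,yaw,.61,0,.0125,-1); print(P)
rows(st['position'],st['tool_rot'],interp(st['position'],st['tool_rot'],P,R,8))
E
```

```text
[0.45979452 0.22650617 0.16442669]
dp [[0.07, -0.03, 1.58], [0.07, -0.04, 1.59], [0.07, -0.04, 1.58], [0.07, -0.05, 1.58], [0.07, -0.05, 1.59], [0.08, -0.05, 1.58], [0.07, -0.06, 1.58], [0.07, -0.06, 1.58]]
turn [[-0.003, -0.0, -0.004], [-0.003, -0.0, -0.005], [-0.003, -0.0, -0.004], [-0.002, -0.0, -0.004], [-0.003, -0.0, -0.004], [-0.003, -0.0, -0.005], [-0.003, -0.001, -0.004], [-0.003, 0.0, -0.004]]
```

Request:
move_arm --jaw '[7, 7, 7, 7, 7, 7, 7, 7, 7]' --dp '[[0.07, -0.03, 1.58], [0.07, -0.04, 1.59], [0.07, -0.04, 1.58], [0.07, -0.05, 1.58], [0.07, -0.05, 1.59], [0.08, -0.05, 1.58], [0.07, -0.06, 1.58], [0.07, -0.06, 1.58], [0, 0, 0.1]]' --turn '[[-0.003, 0, -0.004], [-0.003, 0, -0.005], [-0.003, 0, -0.004], [-0.002, 0, -0.004], [-0.003, 0, -0.004], [-0.003, 0, -0.005], [-0.003, -0.001, -0.004], [-0.003, 0, -0.004], [0, 0, 0]]' --force 40

```text
time_s: 5.03
position: [0.4606, 0.2253, 0.1616]
tool_rot: [[-0.763, 0.369, 0.531], [0.301, 0.93, -0.213], [-0.572, -0.003, -0.82]]
ft_force: [0.3, 0.0, 0.2]
grip_width: 0.0701
gripper_force: 0.0
```

```bash
python3 look.py w3
```

```text
valve_stem [  0.66 342.4  201.12] [0.3928 0.2562 0.18  ]
handle_grip [  0.59 362.62 344.5 ] [0.4561 0.24   0.18  ]
blue [339, 273, 65, 146, 7054] ztop 0.1881 ang 157.88 ends [0.4979 0.2231] [0.425  0.2527] width 0.0135
red [222, 276, 100, 150, 5461] ztop 0.1861 ang 169.30 ends [0.5069 0.2035] [0.415  0.2209] width 0.0086
[0.46058773 0.22532687 0.16162416] [[-0.763, 0.369, 0.531], [0.301, 0.93, -0.213], [-0.572, -0.003, -0.82]] [ 24.9  17.8 103.2 -39.7  40.7 -17. ]
```

View pics/w3.png

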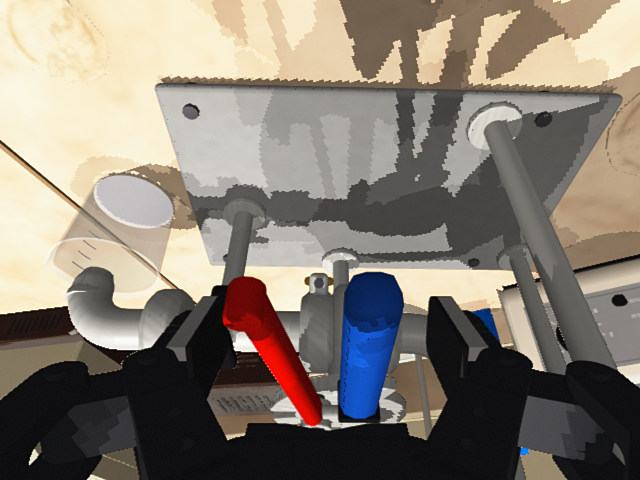

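Request:
move_arm --jaw '[6, 5.2, 4.6, 4.4, 4.4, 4.4]' --dp '[[0, 0, 0], [0, 0, 0], [0, 0, 0], [0, 0, 0], [0, 0, 0], [0, 0, 0]]' --turn '[[0, 0, 0], [0, 0, 0], [0, 0, 0], [0, 0, 0], [0, 0, 0], [0, 0, 0]]' --force 40

```text
time_s: 5.73
position: [0.4591, 0.2268, 0.1634]
tool_rot: [[-0.763, 0.365, 0.533], [0.298, 0.931, -0.211], [-0.574, -0.002, -0.819]]
ft_force: [-3.8, -4.2, 4.6]
grip_width: 0.0444
gripper_force: 2.6
```

Request:
move_arm --jaw '[4.2, 4.0, 3.8, 3.6, 3.4, 3.2, 3.0, 2.8, 2.8, 2.8]' --dp '[[0, 0.05, 0], [0, 0.1, 0], [0, 0.1, 0], [0, 0.1, 0], [0, 0.1, 0], [0, 0.1, 0], [0, 0.05, 0], [0, 0, 0], [0, 0, 0], [0, 0, 0]]' --turn '[[0, 0, 0], [0, 0, 0], [0, 0, 0], [0, 0, 0], [0, 0, 0], [0, 0, 0], [0, 0, 0], [0, 0, 0], [0, 0, 0], [0, 0, 0]]' --force 40

```text
time_s: 6.57
position: [0.4608, 0.2331, 0.1633]
tool_rot: [[-0.763, 0.365, 0.533], [0.299, 0.931, -0.21], [-0.573, -0.001, -0.82]]
ft_force: [-8.7, 2.7, 6.2]
grip_width: 0.0288
gripper_force: 38.9
```

```bash
python3 look.py w4|tail -3; python3 -c "
from h import *;s=observe();print(s['ft_force'].round(1),s['wrist_torque'].round(2),s['grip_width'],s['gripper_force'])"
```

```text
blue [322, 273, 59, 144, 6711] ztop 0.1881 ang 157.55 ends [0.4988 0.2241] [0.4256 0.2544] width 0.0136
red [263, 274, 46, 149, 4124] ztop 0.1862 ang 158.92 ends [0.506  0.2045] [0.4199 0.2377] width 0.0089
[0.46075737 0.23307416 0.16331229] [[-0.763, 0.365, 0.533], [0.299, 0.931, -0.21], [-0.573, -0.001, -0.82]] [ 25.8  18.  102.4 -39.5  41.4 -16.7]
[-9.4  2.2  6.5] [ 0.06  0.99 -0.71] 0.029370772473960804 38.86894941329956
```

The pair is squeezed: width is 29 mm and the red bar now lies parallel to the blue. Next I plan the swing, lowering the lean as it goes so joint 6 stays in range.

```bash
cat > swing.py <<'E'
from h import *; from k import *; import sys
def gen(st,S,total,dl,n):
    P0,R0=st['position'],st['tool_rot']; S=np.array([*S,0]); G=P0-.019*R0[:,2]; out=[]
    for i in range(1,n+1):
        Q=Ro.from_rotvec([0,0,total*i/n]).as_matrix()
        R=Q@R0@Ro.from_rotvec([0,dl*i/n,0]).as_matrix()
        out.append((S+Q@(G-S)+.019*R[:,2],R))
    return out
if __name__=='__main__':
    st=observe(); S=(.5612,.1998); tot,dl,n=map(float,sys.argv[1:4])
    P,R=rows(st['position'],st['tool_rot'],gen(st,S,tot,dl,int(n)))
    w=P-.2*R[:,2]; j1=np.degrees(np.arctan2(w[1],w[0]))
    print(P.round(3),R[:,2].round(2),j1,[wrist(R,j1,p,1).round(0).tolist() for p in(90,105,120)])
E
python3 swing.py 1.571 .46 36
```

```text
dp [[-0.0, -0.46, 0.02], [-0.01, -0.46, 0.02], [-0.0, -0.47, 0.02], [-0.01, -0.46, 0.02], [-0.0, -0.47, 0.02], [-0.01, -0.46, 0.02], [-0.01, -0.47, 0.01], [-0.0, -0.47, 0.02], [-0.01, -0.46, 0.02], [-0.0, -0.47, 0.01], [-0.01, -0.47, 0.02], [-0.01, -0.48, 0.02], [-0.01, -0.47, 0.01], [-0.0, -0.47, 0.02], [-0.01, -0.48, 0.01], [-0.01, -0.47, 0.02], [-0.01, -0.48, 0.01], [-0.01, -0.47, 0.02], [-0.0, -0.48, 0.01], [-0.01, -0.48, 0.01], [-0.01, -0.48, 0.01], [-0.01, -0.48, 0.02], [-0.01, -0.48, 0.01], [-0.01, -0.49, 0.01], [-0.01, -0.48, 0.01], [-0.01, -0.49, 0.01], [-0.01, -0.48, 0.01], [-0.01, -0.49, 0.01], [-0.01, -0.49, 0.01], [-0.01, -0.49, 0.01], [-0.01, -0.49, 0.0], [-0.01, -0.49, 0.01], [-0.01, -0.49, 0.01], [-0.01, -0.49, 0.01], [-0.01, -0.5, 0.0], [-0.01, -0.5, 0.01]]
turn [[-0.025, 0.013, -0.036], [-0.024, 0.013, -0.036], [-0.024, 0.012, -0.037], [-0.023, 0.013, -0.037], [-0.023, 0.013, -0.037], [-0.023, 0.012, -0.037], [-0.022, 0.013, -0.038], [-0.021, 0.013, -0.038], [-0.021, 0.013, -0.038], [-0.02, 0.013, -0.039], [-0.02, 0.012, -0.039], [-0.02, 0.013, -0.039], [-0.019, 0.013, -0.039], [-0.018, 0.012, -0.039], [-0.018, 0.013, -0.04], [-0.018, 0.013, -0.04], [-0.017, 0.013, -0.04], [-0.016, 0.013, -0.041], [-0.016, 0.012, -0.04], [-0.015, 0.013, -0.041], [-0.015, 0.013, -0.041], [-0.015, 0.012, -0.042], [-0.014, 0.013, -0.041], [-0.013, 0.013, -0.041], [-0.013, 0.013, -0.042], [-0.012, 0.013, -0.042], [-0.011, 0.012, -0.042], [-0.012, 0.013, -0.042], [-0.01, 0.013, -0.043], [-0.01, 0.013, -0.042], [-0.01, 0.012, -0.043], [-0.009, 0.013, -0.042], [-0.008, 0.013, -0.043], [-0.008, 0.013, -0.043], [-0.007, 0.012, -0.043], [-0.007, 0.013, -0.043]]
[0.525 0.092 0.16 ] [ 0.06  0.14 -0.99] 7.104959160220629 [[8.0, 86.0, -152.0], [8.0, 71.0, -154.0], [9.0, 56.0, -156.0]]
```

Request:
move_arm --jaw '[2.6, 2.6, 2.6, 2.6, 2.6, 2.6, 2.6, 2.6, 2.6, 2.6, 2.6, 2.6]' --dp '[[0, -0.46, 0.02], [-0.01, -0.46, 0.02], [0, -0.47, 0.02], [-0.01, -0.46, 0.02], [0, -0.47, 0.02], [-0.01, -0.46, 0.02], [-0.01, -0.47, 0.01], [0, -0.47, 0.02], [-0.01, -0.46, 0.02], [0, -0.47, 0.01], [-0.01, -0.47, 0.02], [-0.01, -0.48, 0.02]]' --turn '[[-0.025, 0.013, -0.036], [-0.024, 0.013, -0.036], [-0.024, 0.012, -0.037], [-0.023, 0.013, -0.037], [-0.023, 0.013, -0.037], [-0.023, 0.012, -0.037], [-0.022, 0.013, -0.038], [-0.021, 0.013, -0.038], [-0.021, 0.013, -0.038], [-0.02, 0.013, -0.039], [-0.02, 0.012, -0.039], [-0.02, 0.013, -0.039]]' --force 50

```text
time_s: 7.77
position: [0.4548, 0.1779, 0.1616]
tool_rot: [[-0.888, -0.152, 0.434], [-0.137, 0.988, 0.067], [-0.439, -0.0, -0.898]]
ft_force: [-11.0, -0.1, 5.0]
grip_width: 0.0282
gripper_force: 51.7
```

```bash
python3 look.py w5; python3 swing.py 1.047 .307 24|tail -1;  python3 -c "
from h import *;s=observe();print(s['ft_force'].round(1),s['wrist_torque'].round(2),s['grip_width'],s['gripper_force'])"
```

```text
handle_grip [  0.74 345.73 344.78] [0.4496 0.1833 0.18  ]
trigger_pad [  0.6  334.08 239.09] [0.4047 0.172  0.18  ]
blue [320, 262, 61, 169, 7928] ztop 0.1882 ang -173.15 ends [0.4914 0.1879] [0.4162 0.1788] width 0.0138
red [265, 263, 41, 164, 4437] ztop 0.1863 ang -171.61 ends [0.4941 0.1726] [0.4196 0.1616] width 0.0087
[0.45476648 0.17787023 0.16158137] [[-0.888, -0.152, 0.434], [-0.137, 0.988, 0.067], [-0.439, -0.0, -0.898]] [  7.   11.5 108.3   1.3  34.2 -92.6]
[0.526 0.091 0.16 ] [ 0.06  0.14 -0.99] 7.093153598940012 [[7.0, 86.0, -152.0], [8.0, 71.0, -154.0], [9.0, 56.0, -156.0]]
[-9.9 -8.3  7.4] [-1.02  0.7  -0.89] 0.028482788426815443 48.31227421760559
```

Request:
move_arm --jaw '[2.6, 2.6, 2.6, 2.6, 2.6, 2.6, 2.6, 2.6, 2.6, 2.6, 2.6, 2.6]' --dp '[[-0.01, -0.47, 0.01], [0, -0.47, 0.02], [-0.01, -0.48, 0.01], [-0.01, -0.47, 0.02], [-0.01, -0.48, 0.01], [-0.01, -0.47, 0.02], [0, -0.48, 0.01], [-0.01, -0.48, 0.01], [-0.01, -0.48, 0.01], [-0.01, -0.48, 0.02], [-0.01, -0.48, 0.01], [-0.01, -0.49, 0.01]]' --turn '[[-0.019, 0.013, -0.039], [-0.018, 0.012, -0.039], [-0.018, 0.013, -0.04], [-0.018, 0.013, -0.04], [-0.017, 0.013, -0.04], [-0.016, 0.013, -0.041], [-0.016, 0.012, -0.04], [-0.015, 0.013, -0.041], [-0.015, 0.013, -0.041], [-0.015, 0.012, -0.042], [-0.014, 0.013, -0.041], [-0.013, 0.013, -0.041]]' --force 50

```text
time_s: 8.97
position: [0.4776, 0.1256, 0.1603]
tool_rot: [[-0.746, -0.625, 0.23], [-0.597, 0.78, 0.185], [-0.295, 0.001, -0.955]]
ft_force: [-9.6, -4.8, 3.7]
grip_width: 0.028
gripper_force: 54.9
```

```bash
python3 look.py w6;  python3 -c "
from h import *;s=observe();print(s['ft_force'].round(1),s['wrist_torque'].round(2),s['grip_width'],s['gripper_force'])"
```

```text
handle_grip [  0.85 345.47 344.59] [0.4723 0.1284 0.18  ]
blue [319, 253, 61, 178, 8545] ztop 0.1883 ang -143.86 ends [0.4992 0.1477] [0.4455 0.1084] width 0.0141
red [267, 252, 40, 175, 4588] ztop 0.1865 ang -141.99 ends [0.5084 0.135 ] [0.457  0.0949] width 0.0083
[0.47759228 0.12555825 0.16028016] [[-0.746, -0.625, 0.23], [-0.597, 0.78, 0.185], [-0.295, 0.001, -0.955]] [  -5.5   14.7  100.7   14.9   53.1 -142. ]
[ -7.5 -12.1   3.1] [-1.48  0.87 -0.61] 0.028571625535774695 50.10259687900543
```

Request:
move_arm --jaw '[2.6, 2.6, 2.6, 2.6, 2.6, 2.6, 2.6, 2.6, 2.6, 2.6, 2.6, 2.6]' --dp '[[-0.01, -0.48, 0.01], [-0.01, -0.49, 0.01], [-0.01, -0.48, 0.01], [-0.01, -0.49, 0.01], [-0.01, -0.49, 0.01], [-0.01, -0.49, 0.01], [-0.01, -0.49, 0], [-0.01, -0.49, 0.01], [-0.01, -0.49, 0.01], [-0.01, -0.49, 0.01], [-0.01, -0.5, 0], [0, 0, 0]]' --turn '[[-0.013, 0.013, -0.042], [-0.012, 0.013, -0.042], [-0.011, 0.012, -0.042], [-0.012, 0.013, -0.042], [-0.01, 0.013, -0.043], [-0.01, 0.013, -0.042], [-0.01, 0.012, -0.043], [-0.009, 0.013, -0.042], [-0.008, 0.013, -0.043], [-0.008, 0.013, -0.043], [-0.007, 0.012, -0.043], [0, 0, 0]]' --force 50

```text
time_s: 10.17
position: [0.5209, 0.0938, 0.1599]
tool_rot: [[-0.407, -0.912, 0.058], [-0.903, 0.411, 0.129], [-0.141, -0.0, -0.99]]
ft_force: [-13.2, -35.0, 0.0]
grip_width: 0.0282
gripper_force: 52.2
```

```bash
python3 look.py w7;  python3 -c "
from h import *;s=observe();print(s['ft_force'].round(1),s['wrist_torque'].round(2),s['grip_width'],s['gripper_force'])"; python3 swing.py .12 0 3
```

```text
handle_grip [  0.85 346.18 342.48] [0.5157 0.0956 0.18  ]
trigger_pad [  0.64 279.3  340.18] [0.535  0.0859 0.18  ]
blue [321, 239, 58, 192, 9295] ztop 0.1884 ang -116.02 ends [0.5285 0.121 ] [0.5006 0.0638] width 0.0141
red [267, 238, 40, 188, 4907] ztop 0.1866 ang -114.42 ends [0.5429 0.1142] [0.5169 0.057 ] width 0.0082
[0.5208952  0.09379823 0.15985903] [[-0.407, -0.912, 0.058], [-0.903, 0.411, 0.129], [-0.141, -0.0, -0.99]] [  -6.5   21.8   87.7    8.3   68.2 -165.2]
[-11.2 -32.5  -2.7] [-4.64  1.6  -0.45] 0.028214268649162984 51.287800669670105
dp [[-0.04, -0.45, 0.01], [-0.03, -0.45, 0.0], [-0.04, -0.46, 0.01]]
turn [[-0.006, -0.0, -0.04], [-0.006, -0.0, -0.039], [-0.005, -0.0, -0.04]]
[0.534 0.09  0.16 ] [ 0.04  0.14 -0.99] 6.776341499450696 [[8.0, 87.0, -156.0], [8.0, 72.0, -158.0], [9.0, 57.0, -160.0]]
```

Joint 6 is on its limit about 4° short of home. Standing the hand upright gives that joint some room, so I do that first and then finish the swing.

```bash
python3 swing.py 0 .13 4
```

```text
dp [[0.06, -0.0, -0.0], [0.06, -0.0, -0.0], [0.07, -0.0, -0.0], [0.06, -0.0, -0.0]]
turn [[0.0, 0.032, -0.0], [-0.0, 0.033, 0.0], [-0.0, 0.032, 0.0], [-0.0, 0.033, 0.0]]
[0.52  0.092 0.16 ] [ 0.01  0.01 -1.  ] 9.740503800645413 [[1.0, 89.0, -146.0], [1.0, 74.0, -146.0], [1.0, 59.0, -146.0]]
```

Request:
move_arm --jaw '[2.6, 2.6, 2.6, 2.6, 2.6]' --dp '[[0.06, 0, 0], [0.06, 0, 0], [0.07, 0, 0], [0.06, 0, 0], [0, 0, 0]]' --turn '[[0, 0.032, 0], [0, 0.033, 0], [0, 0.032, 0], [0, 0.033, 0], [0, 0, 0]]'

```text
time_s: 10.78
position: [0.5209, 0.0935, 0.1602]
tool_rot: [[-0.413, -0.911, 0.009], [-0.911, 0.413, 0.015], [-0.017, -0.002, -1.0]]
ft_force: [-4.9, -21.6, -3.1]
grip_width: 0.0283
gripper_force: 51.7
```

```bash
python3 look.py w8;  python3 -c "
from h import *;s=observe();print(s['ft_force'].round(1),s['wrist_torque'].round(2),s['grip_width'],s['gripper_force'])"; python3 swing.py .08 0 3
```

```text
handle_grip [  0.58 347.9  331.2 ] [0.5146 0.0943 0.18  ]
trigger_pad [  0.9  276.67 331.3 ] [0.5355 0.0849 0.18  ]
blue [321, 227, 57, 204, 9769] ztop 0.1884 ang -115.98 ends [0.5284 0.121 ] [0.5006 0.0641] width 0.0141
red [269, 229, 38, 197, 5008] ztop 0.1866 ang -114.57 ends [0.543  0.1141] [0.517  0.0572] width 0.0080
[0.52092963 0.09353828 0.16019914] [[-0.413, -0.911, 0.009], [-0.911, 0.413, 0.015], [-0.017, -0.002, -1.0]] [  -3.1   23.2   84.8    0.9   71.5 -159. ]
[ -2.8 -18.5  -4.2] [-2.6   0.43 -0.62] 0.028667047577155574 51.315574049949646
dp [[-0.02, -0.3, 0.0], [-0.03, -0.3, 0.0], [-0.02, -0.31, 0.0]]
turn [[-0.001, -0.0, -0.027], [-0.0, -0.0, -0.026], [-0.001, -0.0, -0.027]]
[0.53  0.091 0.16 ] [ 0.01  0.02 -1.  ] 9.373435369255287 [[1.0, 89.0, -151.0], [1.0, 74.0, -151.0], [1.0, 59.0, -151.0]]
```

Request:
move_arm --jaw '[2.6, 2.6, 2.6, 2.6, 2.6]' --dp '[[0.03, -0.3, 0], [0.03, -0.3, 0], [0.02, -0.3, 0], [0, 0, 0], [0, 0, 0]]' --turn '[[0, 0, -0.024], [0, 0, -0.024], [0, 0, -0.024], [0, 0, 0], [0, 0, 0]]'

```text
time_s: 11.4
position: [0.5257, 0.0918, 0.1601]
tool_rot: [[-0.348, -0.937, 0.003], [-0.937, 0.348, 0.022], [-0.022, 0.005, -1.0]]
ft_force: [-17.8, -5.6, 4.6]
grip_width: 0.0284
gripper_force: 63.3
```

```bash
python3 look.py w9;  python3 -c "
from h import *;s=observe();print(s['ft_force'].round(1),s['wrist_torque'].round(2),s['grip_width'],s['gripper_force'])"
```

```text
handle_grip [  0.93 347.01 331.58] [0.5198 0.0919 0.18  ]
trigger_pad [  0.94 277.82 330.  ] [0.5404 0.0836 0.18  ]
blue [319, 228, 62, 203, 9773] ztop 0.1884 ang -113.44 ends [0.5321 0.1195] [0.5069 0.0612] width 0.0140
red [272, 228, 38, 198, 5043] ztop 0.1866 ang -112.12 ends [0.5471 0.1133] [0.5235 0.0552] width 0.0081
[0.52574094 0.09183378 0.16006674] [[-0.348, -0.937, 0.003], [-0.937, 0.348, 0.022], [-0.022, 0.005, -1.0]] [  -3.4   23.7   83.9    1.3   72.3 -163.5]
[-17.8  -5.4   3.9] [-0.72  2.5  -1.86] 0.028007470092182362 63.23666393291205
```

Request:
move_arm --jaw '[2.6, 2.6, 2.6, 2.6]' --dp '[[0, -0.2, 0], [0, -0.1, 0], [0, 0, 0], [0, 0, 0]]' --turn '[[0, 0, 0], [0, 0, 0], [0, 0, 0], [0, 0, 0]]'

```text
time_s: 11.93
position: [0.5258, 0.0918, 0.1599]
tool_rot: [[-0.348, -0.938, -0.004], [-0.937, 0.347, 0.024], [-0.021, 0.012, -1.0]]
ft_force: [-31.0, -2.3, 11.2]
grip_width: 0.0283
gripper_force: 67.4
```

```bash
python3 look.py w10;  python3 -c "
from h import *;s=observe();print(s['ft_force'].round(1),s['wrist_torque'].round(2),s['grip_width'],s['gripper_force'])"
```

```text
valve_stem [  0.65 326.98 349.58] [0.5282 0.0957 0.18  ]
handle_grip [  0.96 347.58 331.39] [0.5198 0.0918 0.18  ]
trigger_pad [  0.87 278.08 329.81] [0.5404 0.0834 0.18  ]
blue [319, 228, 63, 203, 9794] ztop 0.1884 ang -113.50 ends [0.5322 0.1193] [0.5069 0.0612] width 0.0140
red [272, 228, 38, 198, 5041] ztop 0.1866 ang -112.03 ends [0.547 0.113] [0.5236 0.0552] width 0.0081
[0.52576971 0.09181833 0.15990847] [[-0.348, -0.938, -0.004], [-0.937, 0.347, 0.024], [-0.021, 0.012, -1.0]] [  -3.5   23.9   83.7    1.4   72.8 -163.6]
[-30.1  -1.3  11.1] [-0.12  4.43 -1.84] 0.028136913070130803 67.36161300446838
```

The handle is against its stop: the force rises to 31 N with no further motion. Releasing with the handle-side finger kept in place while the trigger springs out.

Request:
move_arm --jaw '[3.1, 3.4, 3.7, 4.0, 4.3, 4.6, 4.6]' --dp '[[0, -0.05, 0], [0, -0.13, 0], [0, -0.13, 0], [0, -0.13, 0], [0, -0.13, 0], [0, -0.13, 0], [0, 0, 0]]' --turn '[[0, 0, 0], [0, 0, 0], [0, 0, 0], [0, 0, 0], [0, 0, 0], [0, 0, 0], [0, 0, 0]]'

```text
time_s: 12.72
position: [0.5337, 0.09, 0.1585]
tool_rot: [[-0.344, -0.939, -0.002], [-0.939, 0.344, 0.024], [-0.022, 0.01, -1.0]]
ft_force: [-19.5, 1.7, -5.6]
grip_width: 0.0461
gripper_force: 9.0
```

```bash
python3 look.py w11;  python3 -c "
from h import *;s=observe();print(s['ft_force'].round(1),s['wrist_torque'].round(2),s['grip_width'],s['gripper_force'])"
```

```text
handle_grip [  0.66 371.52 332.5 ] [0.5205 0.0922 0.18  ]
trigger_pad [  0.72 372.67 330.72] [0.52   0.0918 0.18  ]
blue [342, 226, 68, 202, 10070] ztop 0.1884 ang -113.52 ends [0.5319 0.118 ] [0.5072 0.0611] width 0.0140
red [243, 228, 65, 199, 5546] ztop 0.1866 ang -102.62 ends [0.5531 0.1106] [0.5395 0.0499] width 0.0082
[0.5337346  0.09003492 0.15849494] [[-0.344, -0.939, -0.002], [-0.939, 0.344, 0.024], [-0.022, 0.01, -1.0]] [  -3.6   24.6   82.7    1.5   72.9 -163.9]
[-18.2   2.8  -5.3] [ 0.33  2.65 -0.04] 0.04579346738017525 8.847899737302214
```

The trigger has sprung back, with red and blue 10.9° apart as at the start, and the handle has stayed put. Opening and withdrawing upwards and outwards.

Request:
move_arm --jaw '[5.2, 5.8, 6.4, 7, 7, 7, 7, 7, 7, 7, 7, 7]' --dp '[[0, 0, 0], [0, 0, 0], [0, 0, 0], [0, 0, 0], [0, 0, -1], [0, 0, -1.5], [0, 0, -1.5], [0, 0, -1.5], [1, 0, -1.5], [1.5, 0, -1.5], [1.5, 0, -1.5], [0, 0, 0]]' --turn '[[0, 0, 0], [0, 0, 0], [0, 0, 0], [0, 0, 0], [0, 0, 0], [0, 0, 0], [0, 0, 0], [0, 0, 0], [0, 0, 0], [0, 0, 0], [0, 0, 0], [0, 0, 0]]'

```text
time_s: 13.92
position: [0.5261, 0.0615, 0.2635]
tool_rot: [[-0.364, -0.931, 0.018], [-0.931, 0.364, 0.011], [-0.017, -0.013, -1.0]]
ft_force: [-0.1, 0.2, 0.5]
grip_width: 0.0697
gripper_force: 0.0
```

```bash
python3 look.py w12;  python3 -c "
from h import *;s=observe();print(s['ft_force'].round(1),s['grip_width'],s['gripper_force'])
for n in ['scene']:
    im,d=cams.get_image(n)
    for q in ['beaker_pp','amber_bottle_30','teal_tube','marker_1','notebook']:
        r=loc(n,q); print(q,np.round(r,1) if r else None)"
```

```text
handle_grip [  0.76 356.42 287.09] [0.5214 0.0914 0.18  ]
trigger_pad [  0.65 298.88 292.99] [0.5537 0.0829 0.18  ]
blue [343, 230, 35, 140, 3760] ztop 0.1886 ang -112.99 ends [0.5382 0.1349] [0.5071 0.0615] width 0.0137
red [290, 232, 41, 159, 2227] ztop 0.1868 ang -103.33 ends [0.5612 0.1421] [0.5394 0.0502] width 0.0070
[0.52610029 0.06146093 0.26348877] [[-0.364, -0.931, 0.018], [-0.931, 0.364, 0.011], [-0.017, -0.013, -1.0]] [  -6.5   18.    74.8    0.7   86.3 -165.2]
[-0.1  0.2  0.1] 0.07012862107475323 0.0
beaker_pp [  0.6 318.6 274.8]
amber_bottle_30 [  0.8 315.4 339.5]
teal_tube [  1.  315.  323.6]
marker_1 [  0.5 276.1 298.5]
notebook [  0.8 318.3 393.8]
```

View pics/w12.png

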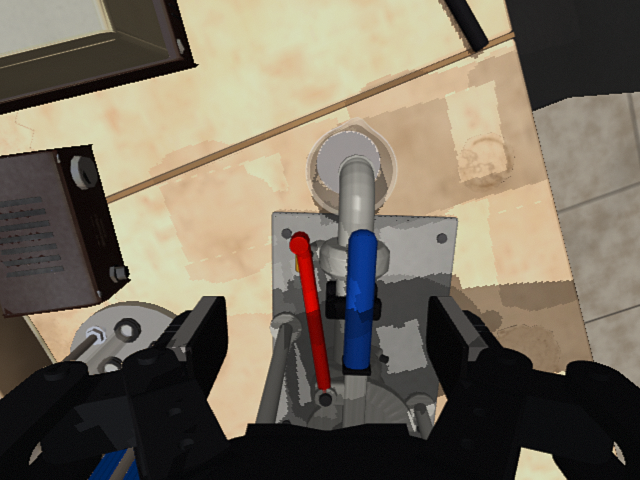

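The picture shows the blue handle (362,300) lying over the pipe towards the spout, the red trigger sprung out (310,310), and the beaker in place (352,165). The bystanders have not moved. I ease joint 6 off its limit and hand in.

Request:
move_arm --jaw '[7, 7, 7, 7]' --dp '[[0, 0, -1], [0, 0, -1], [0, 0, 0], [0, 0, 0]]' --turn '[[0, 0, 0.05], [0, 0, 0.05], [0, 0, 0], [0, 0, 0]]'

```text
time_s: 14.75
position: [0.5252, 0.0621, 0.2803]
tool_rot: [[-0.453, -0.892, 0.012], [-0.891, 0.453, 0.012], [-0.016, -0.006, -1.0]]
ft_force: [-0.1, -0.0, -0.8]
grip_width: 0.07
gripper_force: 0.0
```

```bash
python3 look.py w13 | grep -E "blue|red"; python3 -c "
from h import *;print(observe()['q'].round(1));print(ticket.close_job())"
```

```text
blue [344, 219, 32, 132, 3307] ztop 0.1886 ang -113.01 ends [0.538 0.135] [0.5069 0.0618] width 0.0136
red [289, 227, 52, 150, 2008] ztop 0.1868 ang -103.34 ends [0.5611 0.1423] [0.5394 0.0505] width 0.0072
[  -6.5   17.6   72.8    0.8   89.1 -159.5]
the job is handed in; nothing more can be done
None
```

The valve is open: the handle lies along the pipe against its stop, the latch has sprung back to lock it, the beaker and the other items are where they stood, and the job was handed in at about 15 s; joint 6 reached its −165° limit during the swing, but no reading showed it past.

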